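# Snap the splash covers of the bench outlets shut

### The arm

A 7-joint arm with a two-finger parallel gripper is mounted at the origin on the work surface. World frame = base frame: x ahead of the robot, y to its left, z up, the work surface at z = 0. Lengths are in m, angles in rad, forces in N, time in s.
With the tool pointing down it reaches from about 0.4 to 0.85 m from the base axis. Payload 10.4 kg.
Tool frame: the origin (TCP) lies midway between the tips of the shut fingers; the grasp point (between the pads) lies 19 mm behind it; z points along the fingers, y is the direction in which the jaws open and shut (so a half turn about z gives the same grasp; the last joint's range is limited). The gripper opens to 85 mm and grips with 20 to 120 N. Pads are 22 mm wide; open, the fingers measure 114 mm over their backs; the gripper's body (76 mm by 85 mm) begins 54 mm behind the grasp point. The pads swing forward as they close: fully open they stand 13 mm farther back than shut.
Start: joints at [-1.124, 0.332, -0.065, 1.46, 0.022, 1.35, -0.088], TCP at [0.283, 0.557, 0.231] pointing down, gripper open.
Joint ranges: [-2.6, 2.6], [-0.5, 2.12], [-1.47, 1.34], [0.16, 2.42], [-1.27, 4.41], [0.06, 2.06], [-2.6, 2.6]. Speed limits (rad/s): [2.22, 2.22, 2.79, 2.79, 3.14, 3.14, 3.14].

### API

Orientations are given as a unit quaternion [x, y, z, w].
In Python, from workcell import manip, viewer gives the robot as it stands.
- The arm moves only by the tool move_arm, never from a script. Its argument "deltas" is a list of rows, each a list of 7 numbers: the shift along the tool's x, y, z in m, then the turn, a rotation vector about the tool's x, y, z in degrees, then the opening, from -1 (shut) to 1 (fully open). In form: [[dx, dy, dz, wx, wy, wz, gripper], ...]. A call has 1 to 10 rows; each row shifts and turns the commanded pose from where the row before left it, along the tool's axes as they then stand; what a row does not reach is not made up. A row lasts 1/8 s, in which the tool goes at most 62.5 mm and 10.7 degrees, less where a joint would pass 70% of its speed; a pose out of reach is approached as far as the arm can. A call with a gripper value outside its range is refused whole. The fingers move at their own pace and stop on an object; "force" is the grip in N (left out, the last holds). Time passes only in rows, so rows that do not move let the fingers close. It gives the time, the measured TCP pose, the force and the opening at its end, in the units of the state.
- manip.get_obs(): the state, without advancing time (a new reading comes with each control period).
- viewer.camera(name): name is "side" or "top" or "wrist"; returns (picture, depth): 480x640x3 uint8, red, green, blue; 480x640 float32, m along the optical axis (not along the pixel's ray), 0 where there is no reading.
- viewer.calibration(name): a dict with "fx", "fy", "cx", "cy" (pixels), "R" (3x3) and "t" (3): a world point X has camera coordinates R X + t; the wrist camera has in their place "T_tool_cam" (4x4, takes a point from camera to tool coordinates, whose origin is the TCP and whose axes are the flange's). Camera axes: x right, y down, z forward; pixel columns grow to the right and rows downward; lengths in m; the calibration is good to about 2 mm. A picture is of the moment at which its call begins: read the wrist's pose just before it. calibration takes no time and is no camera call.
- manip.hand_in(): hands the job in, once; it reports no verdict.
The state is a dict: "clock": time; "joint_pos": joint angles; "joint_velocities": joint speeds; "tau": joint torques, N m; "position": TCP position; "ee_rot": TCP orientation; "ft_force": force on the tool from outside, world axes, zero at the start; "torque": the same for the moment, N m; "grip_width": opening from 0.0 (shut) to 1.0 (fully open).
Only numpy, scipy, OpenCV 4.12 (cv2) and the standard library are available. Lean on these libraries where they do the work, as an engineer would, in place of code of your own. Each camera call takes 0.05 s, during which the arm holds its last target.

### The job

Before the bench is wiped down, close the hinged splash covers of the three empty outlets on the bench power unit: swing each one down and press it near its free edge, gently enough not to crack the thin plastic (it stands about 40 N), until its catch snaps and holds it fully shut. Leave the raised cover of the outlet with the charger in it as it is, and do not disturb the other things on the bench.

Things in the scene. Friction and masses are not known exactly. Their poses are not given: they have to be found in the camera images.
- unit: Bench power unit: light grey plastic console fixed to the bench, 324 mm long (its y), 66 mm high. Origin on the bench, mid-length, under the hinge line of the covers. x points level from the low front (robot side) to the back, z up. Its front face slopes at 20 degrees from level; behind the hinges is a flat top, x = 10 to 90 mm. It carries four outlets side by side, 78 mm apart.
- outlet_a: Outlet a (the four swap places), white face 72 mm wide on the slope. Empty; its cover is to be shut. Origin mid-width on its cover's hinge axis, 64 mm above the bench; x level to the back, y along the hinge, z up. The slope runs down along (-0.940, 0, -0.342); its outward normal is (-0.342, 0, 0.940).
- cover_a (a joint): Opening angle of cover a, rad: 0 parallel to the slope, 1.57 square to it, max 1.95. Stiff hinge: stays where left, 1 to 2 N to swing. Unlatched it rests on its catch, 0.11 above its own stop; pressed to 0.04 above the stop it snaps and is held there (in between it may stick). Each cover has its own stop, unknown, between -0.04 and 0.04. The snap takes 6 to 15 N at the pressing point, not the same for each.
- lip_a (a point): Pressing point on the outer face of cover a, 49 mm from the hinge axis, mid-width; moves with it. z: outward normal of the cover, x: from free edge to hinge. The cover is a rigid grey flap 58 mm wide, 6 mm thick, its free edge 10 mm beyond this point, its outer face 6 mm above the plane through the hinge axis. It cracks above 40 N.
- outlet_b: Outlet b (the four swap places), white face 72 mm wide on the slope. Empty; its cover is to be shut. Origin mid-width on its cover's hinge axis, 64 mm above the bench; x level to the back, y along the hinge, z up. The slope runs down along (-0.940, 0, -0.342); its outward normal is (-0.342, 0, 0.940).
- cover_b (a joint): Opening angle of cover b, rad: 0 parallel to the slope, 1.57 square to it, max 1.95. Stiff hinge: stays where left, 1 to 2 N to swing. Unlatched it rests on its catch, 0.11 above its own stop; pressed to 0.04 above the stop it snaps and is held there (in between it may stick). Each cover has its own stop, unknown, between -0.04 and 0.04. The snap takes 6 to 15 N at the pressing point, not the same for each.
- lip_b (a point): Pressing point on the outer face of cover b, 49 mm from the hinge axis, mid-width; moves with it. z: outward normal of the cover, x: from free edge to hinge. The cover is a rigid grey flap 58 mm wide, 6 mm thick, its free edge 10 mm beyond this point, its outer face 6 mm above the plane through the hinge axis. It cracks above 40 N.
- outlet_c: Outlet c (the four swap places), white face 72 mm wide on the slope. Empty; its cover is to be shut. Origin mid-width on its cover's hinge axis, 64 mm above the bench; x level to the back, y along the hinge, z up. The slope runs down along (-0.940, 0, -0.342); its outward normal is (-0.342, 0, 0.940).
- cover_c (a joint): Opening angle of cover c, rad: 0 parallel to the slope, 1.57 square to it, max 1.95. Stiff hinge: stays where left, 1 to 2 N to swing. Unlatched it rests on its catch, 0.11 above its own stop; pressed to 0.04 above the stop it snaps and is held there (in between it may stick). Each cover has its own stop, unknown, between -0.04 and 0.04. The snap takes 6 to 15 N at the pressing point, not the same for each.
- lip_c (a point): Pressing point on the outer face of cover c, 49 mm from the hinge axis, mid-width; moves with it. z: outward normal of the cover, x: from free edge to hinge. The cover is a rigid grey flap 58 mm wide, 6 mm thick, its free edge 10 mm beyond this point, its outer face 6 mm above the plane through the hinge axis. It cracks above 40 N.
- outlet_d: Outlet d (the four swap places), white face 72 mm wide on the slope. The outlet in use: a black plug-in charger, 36 x 40 mm, stands 50 mm out of its face. Origin mid-width on its cover's hinge axis, 64 mm above the bench; x level to the back, y along the hinge, z up. The slope runs down along (-0.940, 0, -0.342); its outward normal is (-0.342, 0, 0.940).
- cover_d (a joint): Opening angle of cover d, rad: 0 parallel to the slope, 1.57 square to it, max 1.95. It starts raised, 1.35 to 1.7, behind the charger; leave it. Stiff hinge: stays where left.
- lip_d (a point): Pressing point on the outer face of cover d, 49 mm from the hinge axis, mid-width; moves with it. z: outward normal of the cover, x: from free edge to hinge. The cover is a rigid grey flap 58 mm wide, 6 mm thick, its free edge 10 mm beyond this point, its outer face 6 mm above the plane through the hinge axis. It cracks above 40 N.
- stopper: Bystander: black rubber stopper, 32 mm wide, 26 mm high, standing on the flat top of the power unit. Origin at the centre of its underside.
- spatula: Bystander: steel laboratory spatula, 180 mm long, lying on the bench in front of the power unit. Origin at the centre of its underside.
- dish: Bystander: small white dish, 68 mm wide, 22 mm high, beside one end of the power unit. Origin at the centre of its underside.
- beaker: Bystander: glass beaker, 72 mm wide, 95 mm high, to the left. Origin at the centre of its underside.
- reagent: Bystander: brown bottle, 72 mm wide, 150 mm high, to the right. Origin at the centre of its underside.

How it is judged:
At the end, for the whole second after the job is handed in: The covers of the three empty outlets (a, b, c) stay shut by themselves, each within 0.03 rad (about 2 mm at the free edge) of its own stop, which lies at 0 for a, -0.04 for b and 0.04 rad for c, and the raised cover of the outlet in use is within 15 mm of where it was (value of joint cover_a between -0.03 and 0.03 rad and value of joint cover_b between -0.07 and -0.01 rad and value of joint cover_c between 0.01 and 0.07 rad and distance of lip_d from where it was at the start of the episode below 0.015 m); the robot touches nothing.
It fails at once if an outlet or its cover is pressed with more than 40 N (contact force between any of the fingers, the arm and outlet_a above 40 N or contact force between any of the fingers, the arm and outlet_b above 40 N or contact force between any of the fingers, the arm and outlet_c above 40 N or contact force between any of the fingers, the arm and outlet_d above 40 N).
It fails at once if the cover of the outlet in use is moved by more than 15 mm (distance of lip_d from where it was at the start of the episode above 0.015 m).
It fails at once if a bystander is shifted by more than 30 mm (distance of any of stopper, spatula, dish, beaker, reagent from where it was at the start of the episode above 0.03 m).
It also fails if it takes over 48 s, if anything falls off the work surface, if the arm or the gripper's body presses on something with over 40 N, if the wrist force passes 120 N, or if a joint passes its speed limit or range.

## Working session

There is one attempt and no reset: what is moved stays moved. The work goes in short steps, Python scripts to look and compute and a tool call to move; the robot and the scene stay as the last step left them, time stands still between calls to the robot, and variables do not carry over. Pictures are saved under pics/ and viewed, and the job is handed in when it is done.

Besides the shell and the picture viewer there is one more tool, called after ">>>" as a command line: name --pt "numbers of a row" for each row, then --argument value for the rest. move_arm: Moves the arm, as the interface text tells. Its arguments: {"type":"object","properties":{"deltas":{"type":"array"},"force":{"type":"number"}},"required":["deltas"]}

```bash
mkdir -p pics; ls
python3 - <<'E'
from workcell import manip, viewer
import cv2, numpy as np
print(manip.get_obs())
for n in ["side","top"]:
    p,d=viewer.camera(n); cv2.imwrite(f"pics/{n}0.png",p[:,:,::-1]); np.save(f"pics/{n}0.npy",d)
    print(n,viewer.calibration(n))
print(viewer.calibration("wrist"))
E
```

```text
pics
{'clock': 0.0, 'joint_pos': array([-1.12358795,  0.3328551 , -0.06469325,  1.46096766,  0.0216148 ,
        1.34991386, -0.08846387]), 'joint_velocities': array([ 0.00041307, -0.00075525, -0.00072838, -0.00114805, -0.00229794,
        0.00058914, -0.00113129]), 'tau': array([-1.34994742e-03, -6.25435567e+01,  4.82430460e-02, -3.91613245e+01,
        1.61359459e-02,  9.84934130e-03, -7.06628228e-06]), 'position': array([0.28278381, 0.55692822, 0.23051382]), 'ee_rot': array([ 2.32723219e-01,  9.72542739e-01, -7.12872978e-04, -1.26442280e-04]), 'ft_force': array([0.04505806, 0.23806136, 0.12330281]), 'torque': array([-0.01079385,  0.01728401, -0.01220005]), 'grip_width': 1.001905550930196}
side {'fx': 579.6951705628868, 'fy': 579.6951705628868, 'cx': 315.7848777916106, 'cy': 238.58830215424686, 'R': array([[ 0.79433975, -0.60731581, -0.01385144],
       [-0.42798459, -0.54331039, -0.72224858],
       [ 0.43110735,  0.57963896, -0.69149485]]), 't': array([-0.42805387,  0.29452149,  1.29810369])}
top {'fx': 447.60082209959876, 'fy': 447.60082209959876, 'cx': 322.24696941365335, 'cy': 236.19924611263434, 'R': array([[ 0.04600632, -0.99893474, -0.00357809],
       [-0.97305523, -0.04400372, -0.22633425],
       [ 0.22593569,  0.01389448, -0.97404312]]), 't': array([-0.0038612 ,  0.59709778,  1.22832369])}
{'fx': 336.8283215643425, 'fy': 336.8283215643425, 'cx': 321.21570872385684, 'cy': 243.50958726078304, 'T_tool_cam': array([[ 1.92220315e-04, -9.61863882e-01, -2.73528490e-01,
         6.86128549e-02],
       [ 9.99999977e-01,  2.12202401e-04, -4.34671902e-05,
        -1.57356218e-03],
       [ 9.98529225e-05, -2.73528475e-01,  9.61863901e-01,
        -1.42395191e-01],
       [ 0.00000000e+00,  0.00000000e+00,  0.00000000e+00,
         1.00000000e+00]])}
```

View pics/side0.png

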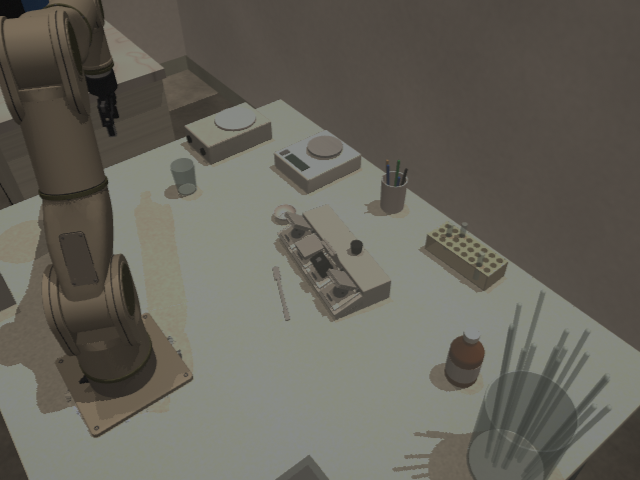

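View pics/top0.png

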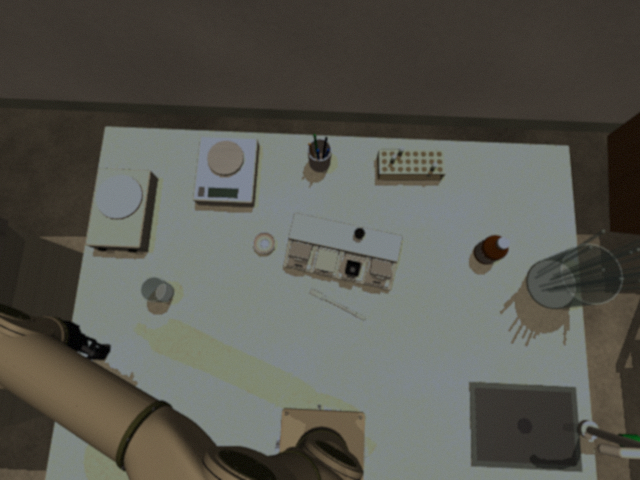

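Run:
```python
import cv2, numpy as np
t=cv2.imread("pics/top0.png")[200:330,240:420]; cv2.imwrite("pics/topc.png",cv2.convertScaleAbs(cv2.resize(t,None,fx=4.4,fy=4.4,interpolation=3),alpha=1.4))
t=cv2.imread("pics/side0.png")[195:325,260:400]; cv2.imwrite("pics/sidec.png",cv2.convertScaleAbs(cv2.resize(t,None,fx=4.5,fy=4.5,interpolation=3),alpha=1.4))
```

```text
(no output)
```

View pics/topc.png

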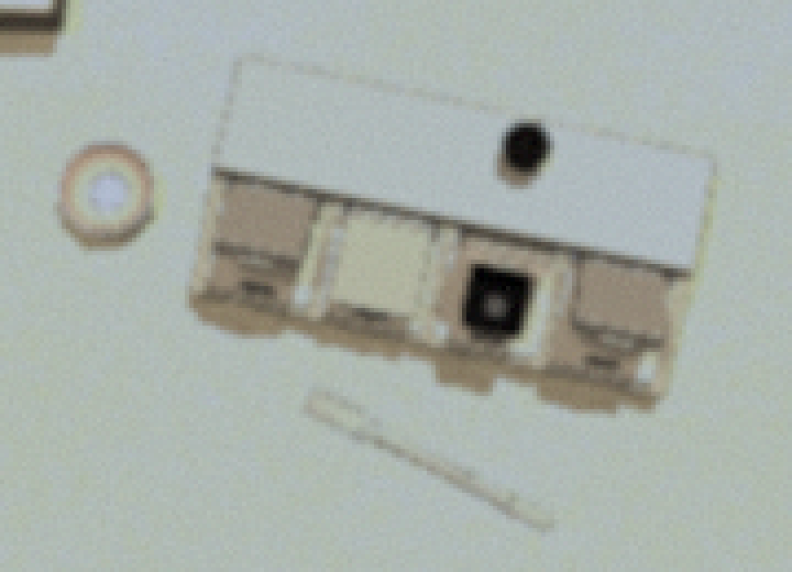

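View pics/sidec.png

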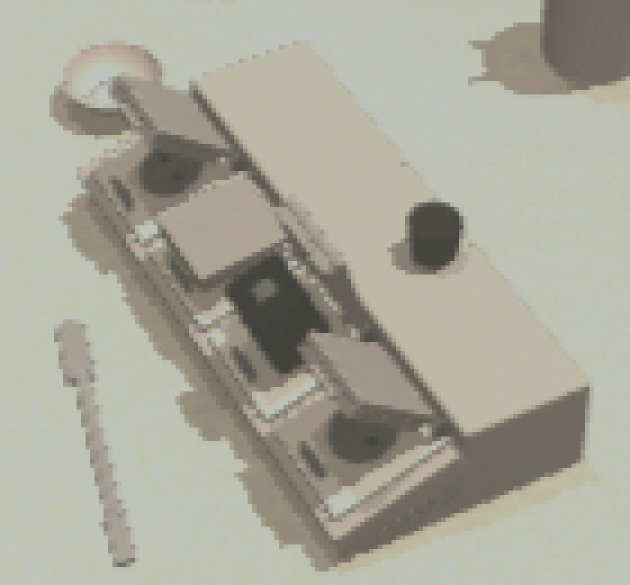

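```bash
cat > h.py <<'E'
import numpy as np
from workcell import viewer
def ray(cal,u,v,z):
    R,t=np.array(cal["R"]),np.array(cal["t"]); c=-R.T@t
    d=R.T@np.array([(u-cal["cx"])/cal["fx"],(v-cal["cy"])/cal["fy"],1]); return c+d*(z-c[2])/d[2]
def cloud(cal,d):
    v,u=np.mgrid[:480,:640]; P=np.stack([(u-cal["cx"])/cal["fx"]*d,(v-cal["cy"])/cal["fy"]*d,d],-1)
    return (P-np.array(cal["t"]))@np.array(cal["R"])
E
python3 - <<'E'
from h import *
import cv2
cT=viewer.calibration("top"); cS=viewer.calibration("side")
for u,v in [(240,57),(715,157),(688,275),(212,172)]: print("top",ray(cT,240+u/4.4-.4,200+v/4.4-.4,.066).round(4))
for u,v in [(305,42),(588,388),(460,440),(192,82)]: print("side",ray(cS,260+u/4.5-.4,195+v/4.5-.4,.066).round(4))
d=np.load("pics/top0.npy");P=cloud(cT,d)
m=(abs(P[...,2]-.066)<.006)&(P[...,0]>.4)&(P[...,0]<.75)&(abs(P[...,1])<.25)
m[:200]=0;m[330:]=0;m[:,:270]=0;m[:,420:]=0
n,l,s,c=cv2.connectedComponentsWithStats(m.astype(np.uint8)); i=1+s[1:,4].argmax(); q=P[l==i]
print(len(q),np.median(q[:,2]))
r=cv2.minAreaRect((q[:,:2]*1000).astype(np.float32));print(r,cv2.boxPoints(r))
E
```

```text
top [0.6648 0.1092 0.066 ]
top [ 0.6104 -0.208   0.066 ]
top [ 0.5307 -0.1909  0.066 ]
top [0.5853 0.1229 0.066 ]
side [0.6631 0.1082 0.066 ]
side [ 0.6053 -0.2092  0.066 ]
side [ 0.5277 -0.1948  0.066 ]
side [0.5865 0.1213 0.066 ]
3216 0.06489460524508066
((565.0748291015625, -37.52449035644531), (323.6498107910156, 149.2216339111328), 80.0313720703125) [[ 463.57712 -183.99048]
 [ 610.5459  -209.82208]
 [ 666.5725   108.9415 ]
 [ 519.60376  134.7731 ]]
```

```bash
cat >> h.py <<'E'
O=np.array([.548,-.034,0.]); a=np.deg2rad(-9.95)
U=np.array([[np.cos(a),-np.sin(a),0],[np.sin(a),np.cos(a),0],[0,0,1]])
E
python3 - <<'E'
from h import *
for n in ["top","side"]:
    Q=(cloud(viewer.calibration(n),np.load(f"pics/{n}0.npy"))-O)@U; Q=Q.reshape(-1,3)
    for y0 in (.117,.039,-.039,-.117):
        m=(abs(Q[:,1]-y0)<.022)&(Q[:,0]>-.075)&(Q[:,0]<.03)&(Q[:,2]>.02)&(Q[:,2]<.2)
        q=Q[m]; print(n,y0,len(q))
        for x in np.arange(-.075,.03,.0075):
            z=q[(q[:,0]>=x)&(q[:,0]<x+.0075),2]
            if len(z): print("  %.1f: %s"%(x*1e3+3.75,(np.percentile(z,[10,50,90])*1e3).round(0)),end="")
        print()
E
```

```text
top 0.117 521
  -63.8: [22. 25. 29.]  -56.3: [27. 32. 40.]  -48.8: [32. 38. 99.]  -41.3: [ 35.  99. 106.]  -33.8: [ 96.  99. 103.]  -26.3: [91. 94. 96.]  -18.8: [83. 88. 90.]  -11.3: [78. 81. 84.]  -3.8: [72. 76. 79.]  3.7: [66. 70. 73.]  11.2: [52. 58. 66.]  18.7: [62. 65. 68.]  26.2: [63. 65. 68.]
top 0.039 532
  -63.8: [21. 25. 29.]  -56.3: [28. 47. 63.]  -48.8: [59. 62. 65.]  -41.3: [60. 64. 66.]  -33.8: [60. 64. 67.]  -26.3: [62. 65. 69.]  -18.8: [63. 66. 69.]  -11.3: [63. 69. 72.]  -3.8: [64. 68. 72.]  3.7: [59. 66. 68.]  11.2: [51. 57. 67.]  18.7: [62. 65. 69.]  26.2: [62. 65. 68.]
top -0.039 534
  -63.8: [22. 24. 28.]  -56.3: [29. 39. 86.]  -48.8: [31. 85. 90.]  -41.3: [86. 90. 92.]  -33.8: [89. 92. 95.]  -26.3: [88. 92. 96.]  -18.8: [ 74. 116. 121.]  -11.3: [ 60. 118. 123.]  -3.8: [ 97. 104. 114.]  3.7: [71. 78. 89.]  11.2: [50. 59. 66.]  18.7: [62. 65. 68.]  26.2: [62. 65. 67.]
top -0.117 544
  -63.8: [22. 26. 30.]  -56.3: [28. 33. 40.]  -48.8: [33. 39. 98.]  -41.3: [ 35. 100. 105.]  -33.8: [ 96.  99. 103.]  -26.3: [90. 93. 97.]  -18.8: [83. 86. 90.]  -11.3: [78. 82. 84.]  
[... 703 characters left out ...]
.]  18.7: [64. 67. 70.]  26.2: [65. 68. 70.]
side -0.039 730
  -71.2: [25. 25. 27.]  -63.8: [24. 27. 33.]  -56.3: [32. 75. 88.]  -48.8: [34. 66. 91.]  -41.3: [39. 85. 94.]  -33.8: [49. 90. 97.]  -26.3: [ 73.  93. 122.]  -18.8: [ 72. 120. 123.]  -11.3: [116. 122. 124.]  -3.8: [51. 53. 67.]  3.7: [51. 54. 57.]  11.2: [59. 67. 69.]  18.7: [65. 67. 69.]  26.2: [64. 67. 70.]
side -0.117 736
  -71.2: [27. 29. 30.]  -63.8: [23. 27. 32.]  -56.3: [30. 35. 43.]  -48.8: [ 35.  96. 101.]  -41.3: [ 36.  43. 106.]  -33.8: [ 39.  44. 100.]  -26.3: [43. 47. 95.]  -18.8: [46. 69. 90.]  -11.3: [49. 80. 84.]  -3.8: [51. 75. 77.]  3.7: [65. 71. 72.]  11.2: [57. 64. 68.]  18.7: [64. 66. 69.]  26.2: [64. 67. 68.]
```

>>> move_arm --pt "-0.01 -0.02 0 0 0 -8.5 -1" --pt "-0.018 -0.0392 0 0 0 -8.5 -1" --pt "-0.036 -0.045 0 0 0 0 -1" --pt "-0.036 -0.045 0 0 0 0 -1" --pt "-0.036 -0.045 0 0 0 0 -1" --pt "-0.036 -0.045 0 0 0 0 -1" --pt "-0.036 -0.045 0 0 0 0 -1" --pt "-0.036 -0.045 0 0 0 0 -1" --pt "-0.036 -0.045 0 0 0 0 -1" --pt "-0.036 -0.045 0 0 0 0 -1" --force 40

```text
clock: 1.35
position: [0.5096, 0.0861, 0.2312]
ee_rot: [0.086, 0.996, 0.0, -0.0]
ft_force: [0.3, 0.2, -0.5]
grip_width: 0.002
```

>>> move_arm --pt "0 0 0 0 -10 0 -1" --pt "0 0 0 0 -10 0 -1" --pt "0 0 0 0 0 0 -1"

```text
clock: 1.72
position: [0.5066, 0.0881, 0.2298]
ee_rot: [0.084, 0.981, -0.015, 0.173]
ft_force: [-0.3, -0.4, 0.1]
grip_width: -0.001
```

```bash
cat >> h.py <<'E'
from scipy.spatial.transform import Rotation as Ro
# slope frame: X downslope, Y unit y, N outward, origin at hinge mid unit
S=U@np.array([[-.93969,0,-.34202],[0,1,0],[-.34202,0,.93969]])
H=O+np.array([0,0,.064])
def tcp(o):
    p=(np.array(o["position"])-H)@S; M=S.T@Ro.from_quat(o["ee_rot"]).as_matrix()
    f=np.array(o["ft_force"])@S
    return "clk %.2f XYN mm %s  F(XYN) %s\n toolaxes\n%s"%(o["clock"],(p*1e3).round(1),f.round(1),M.round(3))
E
python3 - <<'E'
from h import *; from workcell import manip; import cv2
o=manip.get_obs(); print(tcp(o))
p,d=viewer.camera("wrist"); cv2.imwrite("pics/w1.png",p[:,:,::-1]); np.save("pics/w1.npy",d)
c=viewer.calibration("wrist"); T=c["T_tool_cam"]; v,u=np.mgrid[:480,:640]
P=np.stack([(u-c["cx"])/c["fx"]*d,(v-c["cy"])/c["fy"]*d,d],-1).reshape(-1,3)[d.ravel()>0]
W=(P@T[:3,:3].T+T[:3,3])@Ro.from_quat(o["ee_rot"]).as_matrix().T+o["position"]
Q=(W-H)@S
for y0 in (.117,.039,-.039,-.117):
    m=(abs(Q[:,1]-y0)<.022)&(Q[:,0]>-.03)&(Q[:,0]<.08)&(abs(Q[:,2])<.1); q=Q[m]; print(y0,len(q))
    for x in np.arange(-.03,.08,.005):
        z=q[(q[:,0]>=x)&(q[:,0]<x+.005),2]
        if len(z)>5: print("  %.1f: %s"%(x*1e3+2.5,(np.percentile(z,[10,50,90])*1e3).round(0)),end="")
    print()
E
```

```text
clk 1.73 XYN mm [  1.5 113.1 177. ]  F(XYN) [ 0.2 -0.4  0.2]
 toolaxes
[[ 1.     0.003  0.001]
 [-0.003  1.     0.   ]
 [ 0.001  0.    -1.   ]]
0.117 5283
  -27.5: [-9. -8. -7.]  -22.5: [-7. -6. -5.]  -17.5: [-6. -5. -3.]  -12.5: [-10.  -6.  -4.]  -7.5: [5. 6. 6.]  -2.5: [ 8. 11. 14.]  2.5: [16. 19. 23.]  7.5: [25. 28. 30.]  12.5: [32. 36. 39.]  17.5: [41. 44. 47.]  22.5: [49. 51. 52.]  27.5: [-11.  48.  50.]  32.5: [-12.  45.  48.]  37.5: [-12. -11. -10.]  42.5: [-12. -11. -10.]  47.5: [-12. -11. -11.]  52.5: [-12. -11. -10.]  57.5: [-12. -11.  -2.]  62.5: [-12. -11.  -4.]  67.5: [-16. -15. -11.]  72.5: [-17. -16. -15.]  77.5: [-41. -40. -39.]
0.039 5206
  -27.5: [-9. -8. -7.]  -22.5: [-7. -6. -5.]  -17.5: [-5. -4. -3.]  -12.5: [-11.  -6.  -4.]  -7.5: [-13. -12.   2.]  -2.5: [2. 5. 6.]  2.5: [5. 6. 7.]  7.5: [6. 7. 8.]  12.5: [7. 8. 9.]  17.5: [ 8.  9. 11.]  22.5: [ 9. 10. 11.]  27.5: [11. 12. 12.]  32.5: [12. 13. 14.]  37.5: [13. 14. 15.]  42.5: [14. 15. 16.]  47.5: [15. 16. 17.]  52.5: [ 8. 16. 17.]  57.5: [-12.   0.   8.]  62.5: [-12. -11.  -2.]  67.5: [-16. -15. -11.]  72.5: [-1
[... 366 characters left out ...]
. 38. 39.]  47.5: [-12.   5.  37.]  52.5: [-12. -11. -10.]  57.5: [-12. -11.  -2.]  62.5: [-12. -11.  -3.]  67.5: [-16. -15. -11.]  72.5: [-17. -16. -14.]  77.5: [-41. -40. -39.]
-0.117 5557
  -27.5: [-9. -8. -7.]  -22.5: [-7. -6. -5.]  -17.5: [-5. -5. -3.]  -12.5: [-10.  -6.  -4.]  -7.5: [5. 6. 7.]  -2.5: [ 8. 11. 14.]  2.5: [16. 19. 22.]  7.5: [-12.  26.  30.]  12.5: [-11.  34.  39.]  17.5: [-12.  42.  47.]  22.5: [-12.  50.  52.]  27.5: [-12.  48.  50.]  32.5: [-11.  45.  48.]  37.5: [-12. -11. -10.]  42.5: [-12. -11. -10.]  47.5: [-12. -11. -10.]  52.5: [-12. -11. -10.]  57.5: [-12. -10.  -5.]  62.5: [-12. -11.  -8.]  67.5: [-16. -15. -11.]  72.5: [-17. -16. -15.]  77.5: [-41. -40. -39.]
```

View pics/w1.png

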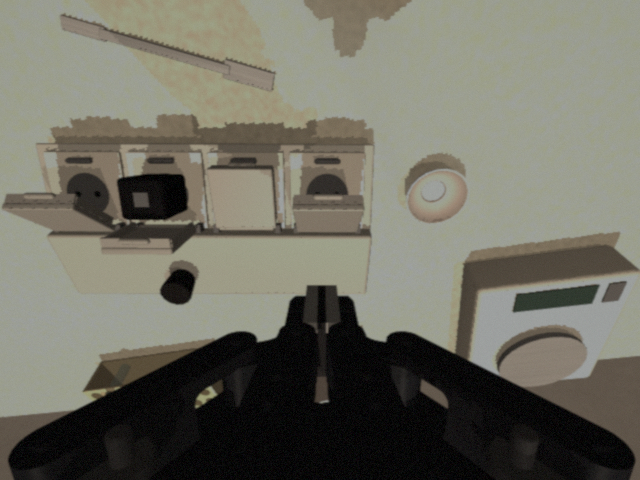

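>>> move_arm --pt "0.005 0.004 0.045 0 0 0 -1" --pt "0 0 0.045 0 0 0 -1" --pt "0 0 0.025 0 0 0 -1" --pt "0 0 0.004 0 0 0 -1" --pt "0 0 0 0 0 0 -1"

```text
clock: 2.4
position: [0.5461, 0.0855, 0.1185]
ee_rot: [0.085, 0.981, -0.015, 0.173]
ft_force: [0.8, -0.0, 0.9]
grip_width: 0.001
```

```bash
python3 -c "
from h import *; from workcell import manip
print(tcp(manip.get_obs()))"
```

```text
clk 2.40 XYN mm [  2.5 117.4  58.9]  F(XYN) [-1.   0.1  0.6]
 toolaxes
[[ 1. -0.  0.]
 [ 0.  1. -0.]
 [ 0. -0. -1.]]
```

>>> move_arm --pt "0.004 0 0.009 0 0 0 -1" --pt "0.002 0 0.009 0 0 0 -1" --pt "0.006 0 0.004 0 0 0 -1" --pt "0.006 0 0.004 0 0 0 -1" --pt "0.006 0 0.005 0 0 0 -1" --pt "0.006 0 0.006 0 0 0 -1" --pt "0 0 0 0 0 0 -1"

```text
clock: 3.28
position: [0.5291, 0.0882, 0.0718]
ee_rot: [0.085, 0.981, -0.015, 0.172]
ft_force: [-0.1, 0.5, 0.8]
grip_width: -0.005
```

```bash
python3 -c "
from h import *; from workcell import manip
print(tcp(manip.get_obs()))
import cv2
p,d=viewer.camera('wrist'); cv2.imwrite('pics/w2.png',p[:,:,::-1])
p,d=viewer.camera('side'); cv2.imwrite('pics/s2.png',cv2.resize(p[180:340,220:420,::-1],None,fx=4,fy=3.7,interpolation=3))
"
```

```text
clk 3.27 XYN mm [ 34.6 117.1  20.9]  F(XYN) [-0.1  0.5  0.8]
 toolaxes
[[ 1.     0.001  0.001]
 [-0.001  1.    -0.   ]
 [ 0.001 -0.    -1.   ]]
```

View pics/s2.png

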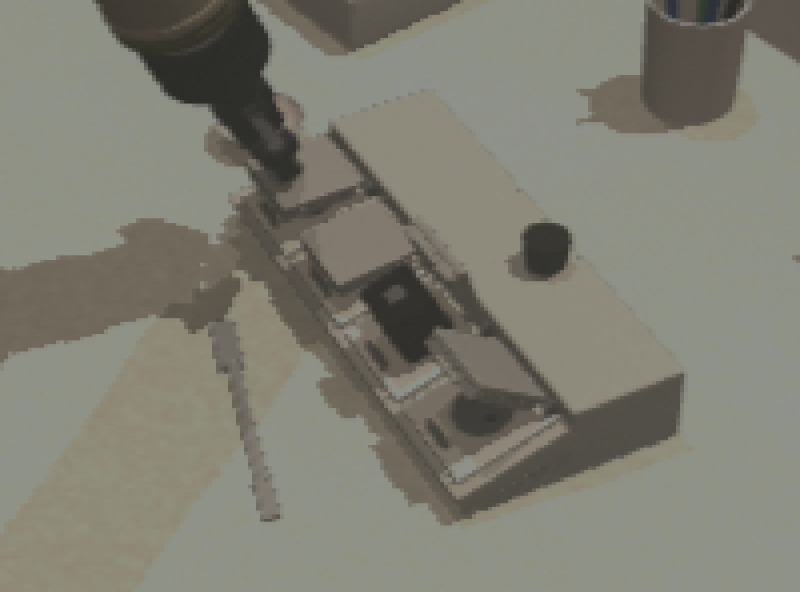

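View pics/w2.png

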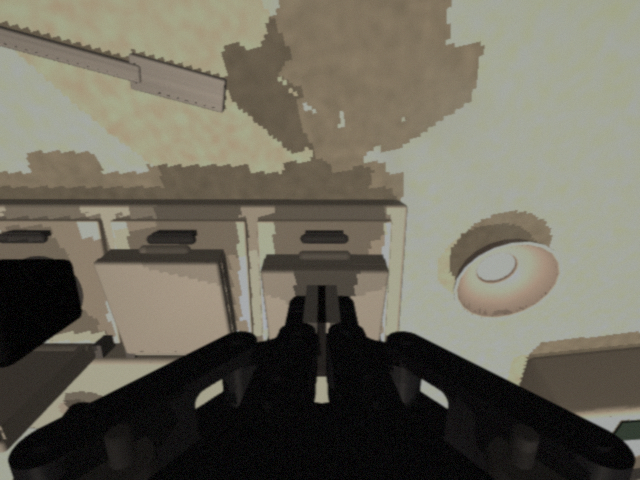

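>>> move_arm --pt "0.006 0 0.004 0 0 0 -1" --pt "0.006 0 0.003 0 0 0 -1" --pt "0.001 0 0.001 0 0 0 -1" --pt "0 0 0.001 0 0 0 -1"

```text
clock: 3.88
position: [0.5209, 0.0899, 0.0597]
ee_rot: [0.085, 0.981, -0.015, 0.173]
ft_force: [-0.9, 0.1, 1.2]
grip_width: -0.001
```

```bash
python3 -c "
from h import *; from workcell import manip
print(tcp(manip.get_obs()))
"
```

```text
clk 3.88 XYN mm [ 46.7 117.3  12.4]  F(XYN) [ 0.4 -0.   1.4]
 toolaxes
[[ 1.     0.001  0.   ]
 [-0.001  1.     0.   ]
 [ 0.     0.    -1.   ]]
```

Now press slowly.

>>> move_arm --pt "0.001 0 0.001 0 0 0 -1" --pt "0 0 0.001 0 0 0 -1"

```text
clock: 4.12
position: [0.5208, 0.0899, 0.0576]
ee_rot: [0.085, 0.981, -0.015, 0.173]
ft_force: [-0.4, -0.8, 0.8]
grip_width: 0.0
```

>>> move_arm --pt "0 0 0.001 0 0 0 -1"

```text
clock: 4.25
position: [0.5211, 0.0899, 0.0566]
ee_rot: [0.085, 0.981, -0.015, 0.173]
ft_force: [0.2, -0.4, 0.3]
grip_width: 0.0
```

>>> move_arm --pt "0 0 0.001 0 0 0 -1"

```text
clock: 4.38
position: [0.5215, 0.0897, 0.0557]
ee_rot: [0.085, 0.981, -0.015, 0.173]
ft_force: [-0.6, 0.0, -0.4]
grip_width: -0.001
```

>>> move_arm --pt "0 0 0.0007 0 0 0 -1"

```text
clock: 4.5
position: [0.5217, 0.0897, 0.055]
ee_rot: [0.085, 0.981, -0.015, 0.173]
ft_force: [-0.5, -0.5, 0.9]
grip_width: -0.001
```

>>> move_arm --pt "0 0 0.0007 0 0 0 -1"

```text
clock: 4.62
position: [0.522, 0.0896, 0.0544]
ee_rot: [0.085, 0.981, -0.015, 0.173]
ft_force: [0.8, -0.1, 0.8]
grip_width: -0.004
```

>>> move_arm --pt "0 0 0.0007 0 0 0 -1"

```text
clock: 4.75
position: [0.5222, 0.0896, 0.0537]
ee_rot: [0.085, 0.981, -0.015, 0.173]
ft_force: [-0.3, 0.0, 0.7]
grip_width: 0.0
```

```bash
cat >> h.py <<'E'
def look(name):
    from workcell import manip; import cv2
    o=manip.get_obs(); print(tcp(o)[:70])
    p,d=viewer.camera("wrist"); cv2.imwrite(f"pics/{name}.png",p[:,:,::-1])
    c=viewer.calibration("wrist"); T=c["T_tool_cam"]; v,u=np.mgrid[:480,:640]
    P=np.stack([(u-c["cx"])/c["fx"]*d,(v-c["cy"])/c["fy"]*d,d],-1).reshape(-1,3)[d.ravel()>0]
    W=(P@T[:3,:3].T+T[:3,3])@Ro.from_quat(o["ee_rot"]).as_matrix().T+o["position"]
    Q=(W-H)@S
    for y0 in (.117,.039,-.039,-.117):
      for s in (-.02,.02):
        m=(abs(Q[:,1]-y0-s)<.007)&(Q[:,0]>-.03)&(Q[:,0]<.08)&(abs(Q[:,2])<.1); q=Q[m]
        if len(q)<50: continue
        print("Y",y0+s,end=" ")
        for x in np.arange(-.0,.075,.005):
            z=q[(q[:,0]>=x)&(q[:,0]<x+.005),2]
            if len(z)>5: print(" %.1f:%.1f"%(x*1e3+2.5,np.median(z)*1e3),end="")
        print()
E
python3 -c "
from h import *; look('w3')"
```

```text
clk 4.75 XYN mm [ 47.5 117.3   6.4]  F(XYN) [ 0.  -0.   0.8]
 toolaxes
Y 0.097  27.5:5.1 32.5:5.4 37.5:5.5 42.5:5.7 47.5:6.4 52.5:48.8 57.5:61.5 62.5:85.0 67.5:87.7 72.5:-17.3
Y 0.137  27.5:5.3 32.5:5.4 37.5:5.7 42.5:6.3 47.5:7.3 52.5:52.2 57.5:66.4 62.5:82.2 67.5:-11.5 72.5:-17.1
Y 0.019  2.5:6.2 7.5:7.2 12.5:8.2 17.5:9.3 22.5:10.4 27.5:11.5 32.5:12.7 37.5:13.8 42.5:15.0 47.5:16.0 52.5:12.7 57.5:-10.8 62.5:-11.4 67.5:-14.6 72.5:-17.4
Y 0.059  2.5:5.8 22.5:-11.5 27.5:11.4 32.5:12.6 37.5:13.6 42.5:14.8 47.5:15.8 52.5:13.4 57.5:93.9 62.5:93.4 67.5:-14.6 72.5:-16.9
Y -0.059  72.5:-40.4
Y -0.019  2.5:-10.8 7.5:-11.4 12.5:3.8 17.5:10.6 22.5:9.5 27.5:7.9 32.5:7.2 37.5:5.9 42.5:5.3 47.5:0.3 52.5:-11.4 57.5:-11.3 62.5:-11.4 67.5:-14.6 72.5:-17.4
```

View pics/w3.png

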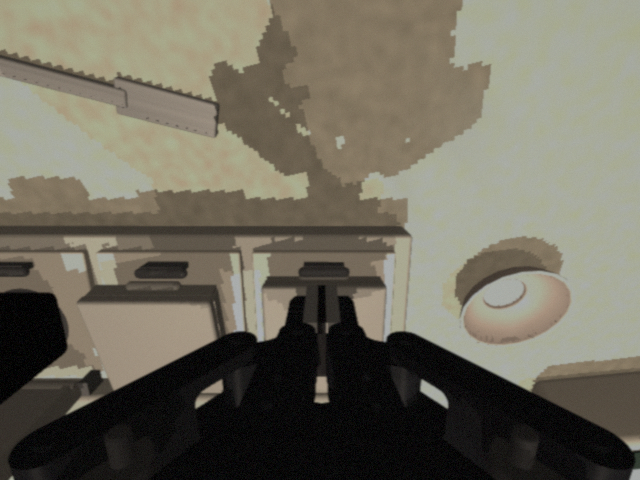

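>>> move_arm --pt "0 0 0.0007 0 0 0 -1"

```text
clock: 4.92
position: [0.5224, 0.0896, 0.0531]
ee_rot: [0.085, 0.981, -0.015, 0.173]
ft_force: [0.1, 0.2, 0.5]
grip_width: 0.002
```

>>> move_arm --pt "0 0 0.0006 0 0 0 -1"

```text
clock: 5.05
position: [0.5226, 0.0896, 0.0525]
ee_rot: [0.085, 0.981, -0.015, 0.173]
ft_force: [0.5, -0.1, 0.2]
grip_width: 0.002
```

>>> move_arm --pt "0 0 0.0005 0 0 0 -1"

```text
clock: 5.18
position: [0.5227, 0.0896, 0.0521]
ee_rot: [0.085, 0.981, -0.015, 0.173]
ft_force: [-5.8, -0.4, 9.2]
grip_width: 0.003
```

>>> move_arm --pt "0 0 0.0002 0 0 0 -1"

```text
clock: 5.3
position: [0.5227, 0.0896, 0.0521]
ee_rot: [0.085, 0.981, -0.015, 0.173]
ft_force: [-6.9, 0.3, 10.4]
grip_width: 0.001
```

>>> move_arm --pt "0 0 0.0002 0 0 0 -1"

```text
clock: 5.42
position: [0.5228, 0.0896, 0.052]
ee_rot: [0.085, 0.981, -0.015, 0.173]
ft_force: [-8.6, -0.6, 12.1]
grip_width: -0.002
```

>>> move_arm --pt "0 0 0.0003 0 0 0 -1"

```text
clock: 5.55
position: [0.5228, 0.0896, 0.0519]
ee_rot: [0.085, 0.981, -0.015, 0.173]
ft_force: [-11.0, -0.3, 15.3]
grip_width: 0.002
```

>>> move_arm --pt "0 0 0.0003 0 0 0 -1"

```text
clock: 5.68
position: [0.5229, 0.0897, 0.0518]
ee_rot: [0.085, 0.981, -0.015, 0.173]
ft_force: [-14.5, -1.0, 19.3]
grip_width: 0.004
```

```bash
python3 -c "
from h import *; look('w4')"
```

```text
clk 5.67 XYN mm [ 47.5 117.5   4.3]  F(XYN) [ 6.7 -3.4 23. ]
 toolaxes
Y 0.097  27.5:4.4 32.5:4.1 37.5:4.2 42.5:4.4 47.5:4.6 52.5:47.3 57.5:60.5 62.5:82.7 67.5:96.7 72.5:-17.3
Y 0.137  27.5:4.2 32.5:4.2 37.5:4.3 42.5:4.8 47.5:5.1 52.5:50.4 57.5:65.5 62.5:80.0 67.5:95.6 72.5:-16.9
Y 0.019  2.5:6.2 7.5:7.1 12.5:8.3 17.5:9.4 22.5:10.5 27.5:11.6 32.5:12.7 37.5:13.8 42.5:14.9 47.5:15.9 52.5:12.5 57.5:-10.9 62.5:-11.4 67.5:-14.6 72.5:-16.9
Y 0.059  2.5:5.9 7.5:7.0 22.5:-11.2 27.5:11.4 32.5:12.5 37.5:13.6 42.5:14.7 47.5:15.7 52.5:12.9 57.5:92.2 62.5:91.3 67.5:-14.6 72.5:-17.1
Y -0.059  72.5:-41.0
Y -0.019  2.5:-10.7 7.5:-11.4 12.5:2.5 17.5:9.0 22.5:8.0 27.5:7.2 32.5:5.7 37.5:4.9 42.5:3.9 47.5:-1.2 52.5:-11.4 57.5:-11.5 62.5:-11.4 67.5:-14.8 72.5:-16.9
```

>>> move_arm --pt "0 0 -0.004 0 0 0 -1" --pt "0 0 -0.03 0 0 0 -1" --pt "0 0 -0.04 0 0 0 -1" --pt "0 0 -0.02 0 0 0 -1" --pt "0 0 0 0 0 0 -1"

```text
clock: 6.35
position: [0.4921, 0.0956, 0.1409]
ee_rot: [0.085, 0.981, -0.014, 0.174]
ft_force: [-0.7, 0.4, -0.2]
grip_width: 0.002
```

```bash
python3 -c "
from h import *; look('w5')"
```

```text
clk 6.35 XYN mm [ 46.5 118.   98.8]  F(XYN) [0.8 0.3 0. ]
 toolaxes
[[
Y 0.097  2.5:4.3 7.5:4.6 12.5:4.6 17.5:4.4 22.5:4.5 27.5:4.4 32.5:4.6 37.5:4.5 42.5:4.6 47.5:4.5 52.5:4.6 57.5:-10.6 62.5:-11.3 67.5:-14.7 72.5:-16.3
Y 0.137  2.5:4.7 7.5:4.6 12.5:4.7 17.5:4.6 22.5:4.6 27.5:4.5 32.5:4.8 37.5:4.6 42.5:4.6 47.5:4.5 52.5:4.7 57.5:-10.7 62.5:-11.4 67.5:-14.5 72.5:-16.5
Y 0.019  2.5:6.1 7.5:7.0 12.5:8.3 17.5:9.4 22.5:10.4 27.5:11.5 32.5:12.7 37.5:13.6 42.5:14.8 47.5:15.9 52.5:13.5 57.5:-11.1 62.5:-11.3 67.5:-14.8 72.5:-16.4
Y 0.059  2.5:6.2 7.5:7.1 12.5:8.2 17.5:9.3 22.5:10.5 27.5:11.5 32.5:12.5 37.5:13.9 42.5:14.7 47.5:16.0 52.5:12.4 57.5:-11.3 62.5:-11.4 67.5:-14.6 72.5:-16.2
Y -0.059  2.5:54.0 12.5:37.9 17.5:38.4 22.5:38.4 27.5:38.3 32.5:38.4 37.5:38.4 42.5:37.8 47.5:-7.2 52.5:-11.5 57.5:-11.5 62.5:-11.3 67.5:-14.5 72.5:-16.7
Y -0.019  2.5:13.9 7.5:-11.4 12.5:10.3 17.5:19.8 22.5:19.0 27.5:18.9 32.5:19.6 37.5:18.4 42.5:19.0 47.5:9.5 52.5:-11.3 57.5:-11.5 62.5:-11.4 67.5:-14.5 72.5:-16.2
Y -0.137  7.5:-11.5 12.5:-11.4 17.5:-11.4 22.5:-11.2 27.5:-11.3 32.5:-11.3 37.5:-11.1 42.5:-11.4 47.5:-11.7 52.5:-11.9 72.5:-34.8
Y -0.097  2.5:-10.4 7.5:-10.7 12.5:-10.7 17.5:-11.0 22.5:-11.0 27.5:-11.1 32.5:-11.3 37.5:-11.5 42.5:-11.4 47.5:-11.2 52.5:-11.4 57.5:-11.5 62.5:-11.3 67.5:-14.5 72.5:-16.6
```

View pics/w5.png

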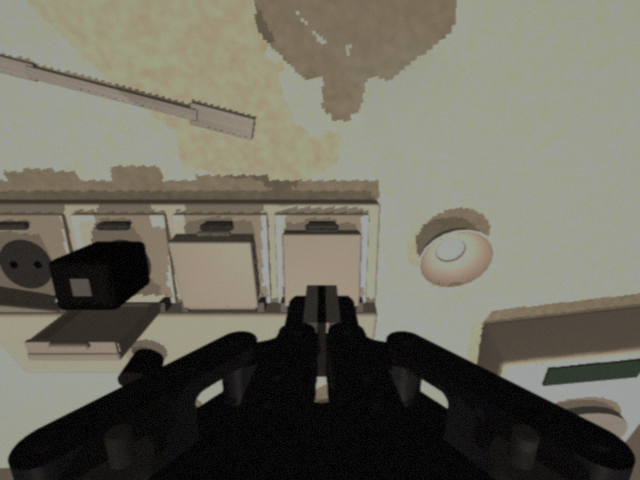

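>>> move_arm --pt "0 -0.04 0 0 0 0 -1" --pt "0.001 -0.039 0 0 0 0 -1" --pt "0 0 0.03 0 0 0 -1" --pt "0 0 0.03 0 0 0 -1" --pt "0 0 0.02 0 0 0 -1" --pt "0 0 0.004 0 0 0 -1" --pt "0 0 0 0 0 0 -1"

```text
clock: 7.28
position: [0.5049, 0.0121, 0.0598]
ee_rot: [0.085, 0.981, -0.015, 0.173]
ft_force: [-0.8, 0.3, 1.0]
grip_width: -0.0
```

```bash
python3 -c "
from h import *; from workcell import manip
print(tcp(manip.get_obs()))
"
```

```text
clk 7.28 XYN mm [48.8 38.  13.3]  F(XYN) [0.4 0.1 1.2]
 toolaxes
[[ 1.     0.001  0.001]
 [-0.001  1.    -0.001]
 [ 0.001 -0.001 -1.   ]]
```

Contact by now; press in small steps.

>>> move_arm --pt "0 0 0.0007 0 0 0 -1"

```text
clock: 7.4
position: [0.5057, 0.0125, 0.0601]
ee_rot: [0.085, 0.981, -0.015, 0.173]
ft_force: [-0.1, 0.9, 1.1]
grip_width: 0.004
```

>>> move_arm --pt "0 0 0.0007 0 0 0 -1"

```text
clock: 7.52
position: [0.5059, 0.0125, 0.0594]
ee_rot: [0.085, 0.981, -0.015, 0.173]
ft_force: [0.6, -1.0, 0.7]
grip_width: -0.003
```

>>> move_arm --pt "0 0 0.0007 0 0 0 -1"

```text
clock: 7.65
position: [0.5061, 0.0124, 0.0586]
ee_rot: [0.085, 0.981, -0.015, 0.173]
ft_force: [-0.6, -0.4, 0.4]
grip_width: -0.001
```

>>> move_arm --pt "0 0 0.0007 0 0 0 -1"

```text
clock: 7.78
position: [0.5062, 0.0124, 0.0577]
ee_rot: [0.085, 0.981, -0.015, 0.173]
ft_force: [-0.1, 0.5, 0.2]
grip_width: 0.002
```

>>> move_arm --pt "0 0 0.0007 0 0 0 -1"

```text
clock: 7.9
position: [0.5064, 0.0123, 0.0569]
ee_rot: [0.085, 0.981, -0.015, 0.173]
ft_force: [-0.1, 0.8, 0.4]
grip_width: 0.0
```

>>> move_arm --pt "0 0 0.0007 0 0 0 -1"

```text
clock: 8.02
position: [0.5066, 0.0122, 0.0562]
ee_rot: [0.085, 0.981, -0.015, 0.173]
ft_force: [-0.6, 0.5, 0.4]
grip_width: 0.001
```

```bash
python3 -c "
from h import *; look('w6')"
```

```text
clk 8.03 XYN mm [48.5 38.4  9.3]  F(XYN) [0.5 0.4 0.6]
 toolaxes
[[ 1.
Y 0.097  2.5:4.5 17.5:4.4 22.5:4.7 27.5:4.6 32.5:4.6 37.5:4.5 42.5:4.5 47.5:4.6 52.5:4.5 57.5:0.5 62.5:95.4 67.5:-14.6 72.5:-16.9
Y 0.137  2.5:4.6 7.5:4.6 12.5:4.6 17.5:4.6 22.5:4.6 27.5:4.6 32.5:4.6 37.5:4.7 42.5:4.6 47.5:4.7 52.5:4.5 57.5:-6.4 62.5:-11.4 67.5:-14.7 72.5:-16.9
Y 0.019  27.5:6.9 32.5:7.3 37.5:7.6 42.5:8.0 47.5:8.7 52.5:9.2 57.5:58.6 62.5:65.0 67.5:88.2 72.5:-17.1
Y 0.059  27.5:6.7 32.5:7.4 37.5:7.7 42.5:64.2 47.5:64.2 52.5:9.6 57.5:66.9 62.5:62.1 67.5:83.9 72.5:-17.1
Y -0.059  17.5:37.7 22.5:38.3 27.5:38.3 32.5:38.4 37.5:38.4 42.5:37.6 47.5:11.1 52.5:-11.3 57.5:-11.4 62.5:-11.3 67.5:-14.6 72.5:-16.9
Y -0.019  2.5:10.9 17.5:-11.6 22.5:-11.1 27.5:-10.1 32.5:0.1 37.5:16.6 42.5:22.5 47.5:14.8 52.5:-10.8 57.5:94.2 62.5:94.3 67.5:-14.7 72.5:-16.8
Y -0.137  2.5:-11.4 7.5:-11.5 12.5:-11.3 17.5:-11.3 22.5:-11.2 27.5:-11.2 32.5:-11.3 37.5:-11.3 42.5:-11.5 47.5:-11.6 72.5:-32.9
Y -0.097  2.5:-11.4 7.5:-11.3 12.5:-11.2 17.5:-11.2 22.5:-11.3 27.5:-11.1 32.5:-11.3 37.5:-11.3 42.5:-11.3 47.5:-11.4 52.5:-11.4 57.5:-11.4 62.5:-11.4 67.5:-14.6 72.5:-16.8
```

View pics/w6.png

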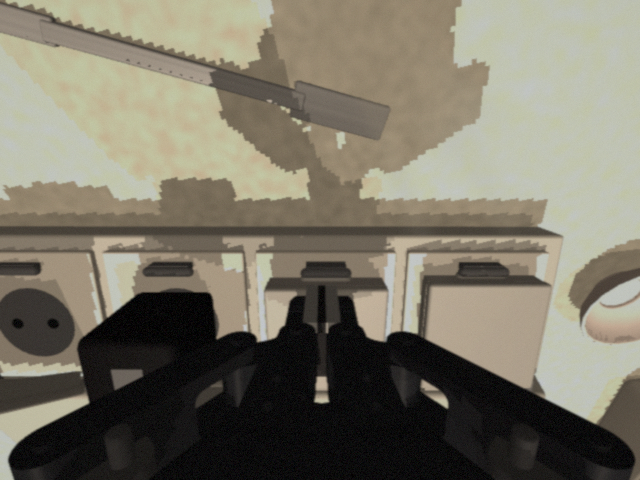

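>>> move_arm --pt "0 0 0.0005 0 0 0 -1"

```text
clock: 8.2
position: [0.5068, 0.0121, 0.0557]
ee_rot: [0.085, 0.981, -0.015, 0.173]
ft_force: [-0.4, -0.2, -0.1]
grip_width: 0.004
```

>>> move_arm --pt "0 0 0.0005 0 0 0 -1"

```text
clock: 8.32
position: [0.5069, 0.0121, 0.0552]
ee_rot: [0.085, 0.981, -0.015, 0.173]
ft_force: [-1.3, -0.3, 0.4]
grip_width: -0.003
```

>>> move_arm --pt "0 0 0.0005 0 0 0 -1"

```text
clock: 8.45
position: [0.5071, 0.012, 0.0548]
ee_rot: [0.085, 0.981, -0.015, 0.173]
ft_force: [0.6, 0.7, 0.2]
grip_width: -0.0
```

>>> move_arm --pt "0 0 0.0005 0 0 0 -1"

```text
clock: 8.57
position: [0.5073, 0.0121, 0.0543]
ee_rot: [0.085, 0.981, -0.015, 0.173]
ft_force: [-0.8, -0.0, 1.0]
grip_width: 0.002
```

>>> move_arm --pt "0 0 0.0005 0 0 0 -1"

```text
clock: 8.7
position: [0.5074, 0.012, 0.0539]
ee_rot: [0.085, 0.981, -0.015, 0.173]
ft_force: [-4.5, -0.3, 7.4]
grip_width: -0.0
```

>>> move_arm --pt "0 0 0.0005 0 0 0 -1"

```text
clock: 8.82
position: [0.5075, 0.012, 0.0536]
ee_rot: [0.085, 0.981, -0.015, 0.173]
ft_force: [-8.5, 0.4, 12.8]
grip_width: 0.004
```

>>> move_arm --pt "0 0 0.0005 0 0 0 -1"

```text
clock: 8.95
position: [0.5076, 0.012, 0.0534]
ee_rot: [0.085, 0.981, -0.015, 0.173]
ft_force: [-14.1, 0.7, 19.6]
grip_width: 0.003
```

>>> move_arm --pt "0 0 0.0005 0 0 0 -1"

```text
clock: 9.07
position: [0.5077, 0.0121, 0.0531]
ee_rot: [0.085, 0.981, -0.015, 0.173]
ft_force: [-18.9, 1.5, 26.5]
grip_width: -0.001
```

```bash
python3 -c "
from h import *; look('w7')"
```

```text
clk 9.07 XYN mm [48.5 38.4  6. ]  F(XYN) [ 8.7 -1.8 31.4]
 toolaxes
[[
Y 0.097  2.5:4.6 22.5:4.6 27.5:4.6 32.5:4.6 37.5:4.5 42.5:4.5 47.5:4.5 52.5:4.4 57.5:86.2 62.5:93.3 67.5:-14.4 72.5:-16.7
Y 0.137  2.5:4.6 7.5:4.5 12.5:4.5 17.5:4.6 22.5:4.5 27.5:4.5 32.5:4.6 37.5:4.6 42.5:4.5 47.5:4.6 52.5:4.5 57.5:-6.2 62.5:-11.4 67.5:-14.6 72.5:-16.7
Y 0.019  32.5:5.5 37.5:5.7 42.5:5.8 47.5:6.4 52.5:10.7 57.5:57.6 62.5:62.8 67.5:87.3 72.5:-16.9
Y 0.059  27.5:5.0 32.5:5.4 37.5:5.7 42.5:61.1 47.5:7.2 52.5:51.1 57.5:67.9 62.5:58.9 67.5:84.9 72.5:-16.7
Y -0.059  22.5:38.3 27.5:38.4 32.5:38.5 37.5:38.3 42.5:37.6 47.5:11.7 52.5:-11.4 57.5:-11.4 62.5:-11.3 67.5:-14.6 72.5:-16.8
Y -0.019  2.5:7.7 22.5:-11.2 27.5:-10.5 32.5:-1.9 37.5:11.5 42.5:22.7 47.5:14.7 52.5:-10.9 57.5:95.6 62.5:92.6 67.5:-14.6 72.5:-16.8
Y -0.137  2.5:-11.4 7.5:-11.3 12.5:-11.3 17.5:-11.2 22.5:-11.1 27.5:-11.1 32.5:-11.2 37.5:-11.3 72.5:-40.5
Y -0.097  2.5:-11.3 7.5:-11.2 12.5:-11.2 17.5:-11.2 22.5:-11.3 27.5:-11.3 32.5:-11.3 37.5:-11.3 42.5:-11.4 47.5:-11.4 52.5:-11.3 57.5:-11.4 62.5:-11.4 67.5:-14.6 72.5:-17.2
```

>>> move_arm --pt "0 0 -0.004 0 0 0 -1" --pt "0 0 -0.03 0 0 0 -1" --pt "0 0 -0.04 0 0 0 -1" --pt "0 0 -0.02 0 0 0 -1" --pt "0 0 0 0 0 0 -1"

```text
clock: 9.75
position: [0.477, 0.0179, 0.1422]
ee_rot: [0.085, 0.981, -0.014, 0.174]
ft_force: [0.2, -0.1, 0.5]
grip_width: 0.004
```

```bash
python3 -c "
from h import *; look('w8')"
```

```text
clk 9.75 XYN mm [ 47.4  38.8 100.5]  F(XYN) [-0.3 -0.1  0.4]
 toolaxes
Y 0.097  2.5:4.5 7.5:4.7 12.5:4.6 17.5:4.5 22.5:4.5 27.5:4.5 32.5:4.5 37.5:4.5 42.5:4.6 47.5:4.5 52.5:4.4 57.5:-10.3 62.5:-11.4 67.5:-14.5 72.5:-16.5
Y 0.137  2.5:4.6 7.5:4.6 12.5:4.6 17.5:4.7 22.5:4.6 27.5:4.4 32.5:4.6 37.5:4.6 42.5:4.5 47.5:4.6 52.5:4.4 57.5:-10.1 62.5:-11.4 67.5:-14.7 72.5:-16.4
Y 0.019  2.5:4.9 7.5:4.9 12.5:5.1 17.5:5.3 22.5:5.6 27.5:5.9 32.5:6.0 37.5:6.2 42.5:6.5 47.5:6.7 52.5:6.7 57.5:-10.4 62.5:-11.4 67.5:-14.6 72.5:-16.4
Y 0.059  2.5:4.7 7.5:4.8 12.5:5.2 17.5:5.5 22.5:5.6 27.5:5.8 32.5:6.0 37.5:6.1 42.5:6.4 47.5:6.6 52.5:6.7 57.5:-10.6 62.5:-11.4 67.5:-14.5 72.5:-16.4
Y -0.059  2.5:54.8 12.5:37.9 17.5:38.4 22.5:38.3 27.5:38.1 32.5:38.4 37.5:38.3 42.5:37.6 47.5:-0.6 52.5:-11.3 57.5:-11.4 62.5:-11.4 67.5:-14.8 72.5:-16.2
Y -0.019  2.5:-11.1 7.5:-11.3 12.5:-10.4 17.5:18.3 22.5:21.9 27.5:22.4 32.5:22.9 37.5:22.4 42.5:20.6 47.5:8.2 52.5:-11.5 57.5:-11.5 62.5:-11.3 67.5:-14.7 72.5:-16.3
Y -0.137  2.5:17.2 7.5:25.3 12.5:-11.0 17.5:-11.0 22.5:49.8 27.5:47.6 32.5:44.7 37.5:-11.3 42.5:-11.4 47.5:-11.5 52.5:-11.5 57.5:-11.5 62.5:-11.4 67.5:-14.9 72.5:-16.5
Y -0.097  2.5:-11.3 7.5:-11.3 12.5:-11.0 17.5:-11.1 22.5:49.8 27.5:47.6 32.5:44.7 37.5:-11.2 42.5:-11.4 47.5:-11.3 52.5:-11.6 57.5:-11.4 62.5:-11.5 67.5:-14.6 72.5:-16.6
```

View pics/w8.png

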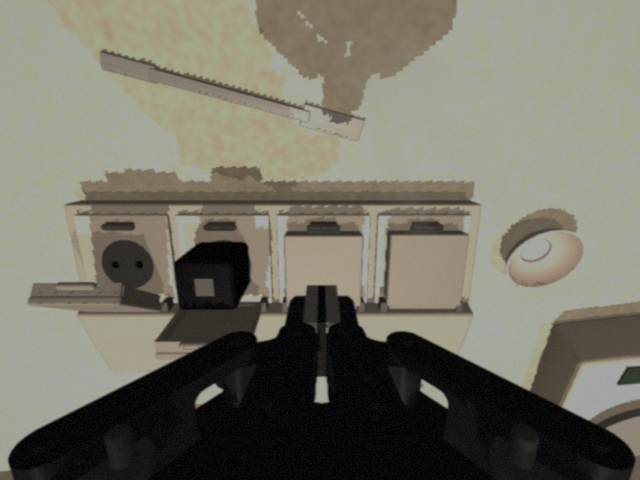

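>>> move_arm --pt "0 -0.05 0 0 0 0 -1" --pt "0 -0.053 0 0 0 0 -1" --pt "-0.02 -0.053 0 0 0 0 -1" --pt "-0.022 0 0 0 0 0 -1" --pt "0 0 0.02 0 0 0 -1" --pt "0 0 0.018 0 0 0 -1" --pt "0 0 0 0 0 0 -1"

```text
clock: 10.68
position: [0.5, -0.1456, 0.1174]
ee_rot: [0.085, 0.981, -0.016, 0.171]
ft_force: [-0.3, -0.5, 0.0]
grip_width: 0.005
```

```bash
python3 -c "
from h import *; from workcell import manip
print(tcp(manip.get_obs()))
"
```

```text
clk 10.68 XYN mm [   8.  -118.2   59.7]  F(XYN) [ 0.2 -0.5  0.1]
 toolaxes
[[ 1.     0.001  0.004]
 [-0.001  1.    -0.002]
 [ 0.004 -0.002 -1.   ]]
```

>>> move_arm --pt "-0.002 0.001 0.009 0 0 0 -1" --pt "0.001 0 0.009 0 0 0 -1" --pt "0.006 0 0.004 0 0 0 -1" --pt "0.006 0 0.004 0 0 0 -1" --pt "0.006 0 0.005 0 0 0 -1" --pt "0.006 0 0.006 0 0 0 -1" --pt "0.006 0 0.004 0 0 0 -1" --pt "0.006 0 0.003 0 0 0 -1" --pt "0 0 0 0 0 0 -1" --pt "0 0 0 0 0 0 -1"

```text
clock: 11.92
position: [0.4837, -0.1411, 0.0662]
ee_rot: [0.085, 0.981, -0.015, 0.173]
ft_force: [0.4, -0.2, -0.4]
grip_width: 0.003
```

```bash
python3 -c "
from h import *; look('w9')"
```

```text
clk 11.93 XYN mm [  41.3 -116.6   17.4]  F(XYN) [-0.3 -0.1 -0.6]
 tool
Y 0.019  2.5:4.8 7.5:5.0 12.5:5.2 17.5:5.4 22.5:5.7 27.5:5.8 32.5:5.9 37.5:6.1 42.5:6.3 47.5:6.5 52.5:6.7 57.5:-5.7 62.5:-11.5 67.5:-14.5 72.5:-16.4
Y 0.059  72.5:-33.1
Y -0.059  2.5:25.4 7.5:-11.3 12.5:-11.2 17.5:-3.7 22.5:5.3 27.5:23.7 32.5:23.7 37.5:23.3 42.5:23.0 47.5:13.8 52.5:95.9 57.5:-11.4 62.5:-11.3 67.5:-14.7 72.5:-16.4
Y -0.019  2.5:29.2 12.5:38.1 17.5:38.3 22.5:38.3 27.5:38.3 32.5:38.4 37.5:38.5 42.5:37.7 47.5:7.7 52.5:-11.5 57.5:-11.4 62.5:-11.3 67.5:-14.6 72.5:-16.4
Y -0.137  17.5:9.2 22.5:10.2 27.5:11.3 32.5:12.4 37.5:13.7 42.5:15.1 47.5:62.2 52.5:66.0 57.5:90.3 62.5:-11.4 67.5:-14.7 72.5:-16.6
Y -0.097  17.5:9.5 22.5:10.2 27.5:11.2 32.5:12.7 37.5:14.1 42.5:72.7 47.5:66.4 52.5:68.4 57.5:86.8 62.5:-11.3 67.5:-14.7 72.5:-16.4
```

View pics/w9.png

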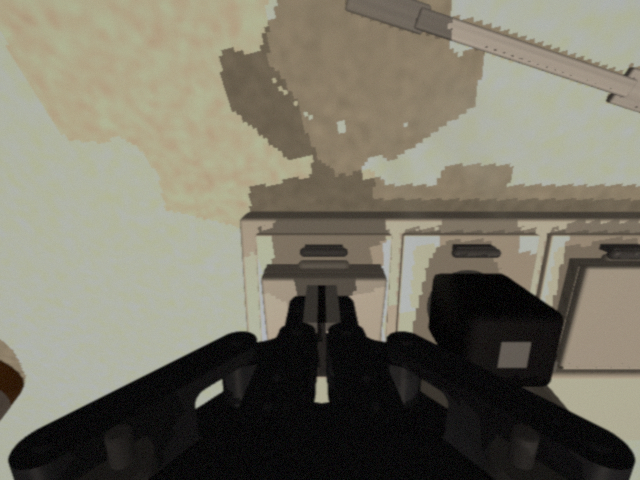

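>>> move_arm --pt "0.004 0 0.002 0 0 0 -1" --pt "0.003 0 0.002 0 0 0 -1" --pt "0 0 0.001 0 0 0 -1" --pt "0 0 0.001 0 0 0 -1"

```text
clock: 12.48
position: [0.4792, -0.1404, 0.058]
ee_rot: [0.085, 0.981, -0.015, 0.173]
ft_force: [-1.2, 0.5, 1.1]
grip_width: -0.002
```

>>> move_arm --pt "0 0 0.0006 0 0 0 -1"

```text
clock: 12.6
position: [0.4795, -0.1404, 0.0575]
ee_rot: [0.085, 0.981, -0.015, 0.173]
ft_force: [-0.5, -0.1, -0.5]
grip_width: -0.0
```

>>> move_arm --pt "0 0 0.0006 0 0 0 -1"

```text
clock: 12.72
position: [0.4797, -0.1404, 0.0569]
ee_rot: [0.085, 0.981, -0.015, 0.173]
ft_force: [0.3, 0.2, 0.3]
grip_width: -0.004
```

>>> move_arm --pt "0 0 0.0006 0 0 0 -1"

```text
clock: 12.85
position: [0.4799, -0.1405, 0.0564]
ee_rot: [0.085, 0.981, -0.015, 0.173]
ft_force: [0.1, 0.4, 0.7]
grip_width: 0.002
```

>>> move_arm --pt "0 0 0.0006 0 0 0 -1"

```text
clock: 12.98
position: [0.4801, -0.1405, 0.0558]
ee_rot: [0.085, 0.981, -0.015, 0.173]
ft_force: [0.1, 0.2, -0.6]
grip_width: -0.001
```

```bash
python3 -c "
from h import *; look('w10')" | cut -c1-150
```

```text
clk 12.97 XYN mm [  48.4 -116.7    8.9]  F(XYN) [ 0.2  0.2 -0.6]
 tool
Y 0.019  2.5:4.8 7.5:5.1 12.5:5.2 17.5:5.5 22.5:5.6 27.5:5.8 32.5:6.0 37.5:6.1 42.5:6.4 47.5:6.5 52.5:6.5 57.5:-4.6 62.5:-11.4 67.5:-14.7 72.5:-16.7
Y 0.059  72.5:-40.8
Y -0.059  2.5:10.4 17.5:-11.4 22.5:-11.0 27.5:-4.2 32.5:4.6 37.5:21.8 42.5:23.2 47.5:15.2 52.5:-11.3 57.5:90.1 62.5:95.2 67.5:-14.5 72.5:-16.8
Y -0.019  17.5:38.3 22.5:38.4 27.5:38.4 32.5:38.5 37.5:38.3 42.5:37.8 47.5:10.3 52.5:-11.4 57.5:-11.4 62.5:-11.3 67.5:-14.6 72.5:-17.0
Y -0.137  27.5:6.7 32.5:6.9 37.5:7.4 42.5:7.8 47.5:8.6 52.5:18.7 57.5:62.0 62.5:69.4 67.5:87.3 72.5:-16.8
Y -0.097  27.5:6.6 32.5:7.0 37.5:7.3 42.5:8.4 47.5:8.9 52.5:52.1 57.5:65.8 62.5:62.1 67.5:85.4 72.5:-16.6
```

>>> move_arm --pt "0 0 0.0006 0 0 0 -1"

```text
clock: 13.15
position: [0.4803, -0.1406, 0.0553]
ee_rot: [0.085, 0.981, -0.015, 0.173]
ft_force: [-0.8, -0.6, -0.3]
grip_width: -0.002
```

>>> move_arm --pt "0 0 0.0006 0 0 0 -1"

```text
clock: 13.28
position: [0.4805, -0.1406, 0.0547]
ee_rot: [0.085, 0.981, -0.015, 0.173]
ft_force: [-0.1, 0.0, 0.1]
grip_width: 0.003
```

>>> move_arm --pt "0 0 0.0006 0 0 0 -1"

```text
clock: 13.4
position: [0.4807, -0.1407, 0.0541]
ee_rot: [0.085, 0.981, -0.015, 0.173]
ft_force: [-0.5, 0.1, 0.4]
grip_width: 0.001
```

>>> move_arm --pt "0 0 0.0006 0 0 0 -1"

```text
clock: 13.52
position: [0.4809, -0.1407, 0.0536]
ee_rot: [0.085, 0.981, -0.015, 0.173]
ft_force: [-0.6, -0.4, 0.4]
grip_width: -0.002
```

>>> move_arm --pt "0 0 0.0006 0 0 0 -1"

```text
clock: 13.65
position: [0.4811, -0.1407, 0.053]
ee_rot: [0.085, 0.981, -0.015, 0.173]
ft_force: [-0.0, 0.6, 0.4]
grip_width: 0.002
```

>>> move_arm --pt "0 0 0.0005 0 0 0 -1"

```text
clock: 13.78
position: [0.4813, -0.1407, 0.0525]
ee_rot: [0.085, 0.981, -0.015, 0.173]
ft_force: [0.0, 0.4, 0.3]
grip_width: -0.001
```

>>> move_arm --pt "0 0 0.0005 0 0 0 -1"

```text
clock: 13.9
position: [0.4814, -0.1408, 0.0521]
ee_rot: [0.085, 0.981, -0.015, 0.173]
ft_force: [-0.4, 0.7, 1.1]
grip_width: -0.002
```

>>> move_arm --pt "0 0 0.0005 0 0 0 -1"

```text
clock: 14.02
position: [0.4816, -0.1408, 0.0516]
ee_rot: [0.085, 0.981, -0.015, 0.173]
ft_force: [-0.1, 0.3, 0.4]
grip_width: 0.001
```

```bash
python3 -c "
from h import *; look('w11')" | cut -c1-150
```

```text
clk 14.03 XYN mm [  48.4 -116.7    4.4]  F(XYN) [0.1 0.3 0.4]
 toolaxe
Y 0.019  2.5:4.8 7.5:5.0 12.5:5.2 17.5:5.4 22.5:5.6 27.5:5.8 32.5:5.9 37.5:6.1 42.5:6.3 47.5:6.5 52.5:6.5 57.5:-4.9 62.5:-11.4 67.5:-14.5 72.5:-16.7
Y 0.059  72.5:-41.2
Y -0.059  2.5:9.3 17.5:-11.5 22.5:-11.1 27.5:-7.1 32.5:0.9 37.5:16.2 42.5:23.7 47.5:15.5 52.5:-11.4 57.5:93.0 62.5:91.9 67.5:-14.6 72.5:-16.8
Y -0.019  17.5:37.5 22.5:38.3 27.5:38.3 32.5:38.3 37.5:38.4 42.5:37.8 47.5:10.8 52.5:-11.4 57.5:-11.3 62.5:-11.4 67.5:-14.7 72.5:-16.6
Y -0.137  32.5:4.0 37.5:4.0 42.5:4.1 47.5:4.3 52.5:29.7 57.5:59.6 62.5:61.2 67.5:88.3 72.5:-17.0
Y -0.097  27.5:3.9 32.5:4.0 37.5:4.1 42.5:4.6 47.5:5.1 52.5:48.7 57.5:66.2 62.5:57.6 67.5:88.0 72.5:-16.6
```

>>> move_arm --pt "0 0 0.0005 0 0 0 -1"

```text
clock: 14.2
position: [0.4818, -0.1408, 0.0511]
ee_rot: [0.085, 0.981, -0.015, 0.173]
ft_force: [-1.0, -0.1, 0.1]
grip_width: -0.0
```

>>> move_arm --pt "0 0 0.0005 0 0 0 -1"

```text
clock: 14.32
position: [0.4819, -0.1408, 0.0506]
ee_rot: [0.085, 0.981, -0.015, 0.173]
ft_force: [-0.3, -0.0, -0.3]
grip_width: 0.001
```

>>> move_arm --pt "0 0 0.0004 0 0 0 -1"

```text
clock: 14.45
position: [0.482, -0.1409, 0.0503]
ee_rot: [0.085, 0.981, -0.015, 0.173]
ft_force: [-3.5, 0.5, 6.0]
grip_width: -0.003
```

>>> move_arm --pt "0 0 0.0004 0 0 0 -1"

```text
clock: 14.58
position: [0.4821, -0.1409, 0.05]
ee_rot: [0.085, 0.981, -0.015, 0.173]
ft_force: [-7.4, 1.4, 11.2]
grip_width: 0.0
```

>>> move_arm --pt "0 0 0.0003 0 0 0 -1"

```text
clock: 14.7
position: [0.4822, -0.1409, 0.0498]
ee_rot: [0.085, 0.981, -0.015, 0.173]
ft_force: [-9.4, 2.1, 13.7]
grip_width: -0.004
```

>>> move_arm --pt "0 0 0.0003 0 0 0 -1"

```text
clock: 14.82
position: [0.4823, -0.1409, 0.0496]
ee_rot: [0.085, 0.981, -0.015, 0.173]
ft_force: [-12.6, 2.1, 17.7]
grip_width: 0.0
```

>>> move_arm --pt "0 0 0.0002 0 0 0 -1"

```text
clock: 14.95
position: [0.4823, -0.1409, 0.0495]
ee_rot: [0.085, 0.981, -0.015, 0.173]
ft_force: [-14.0, 2.3, 21.5]
grip_width: 0.0
```

>>> move_arm --pt "0 0 -0.004 0 0 0 -1" --pt "0 0 -0.03 0 0 0 -1" --pt "0 0 -0.04 0 0 0 -1" --pt "0 0 -0.02 0 0 0 -1" --pt "0 0 0 0 0 0 -1"

```text
clock: 15.58
position: [0.4516, -0.1353, 0.139]
ee_rot: [0.085, 0.981, -0.014, 0.175]
ft_force: [0.5, -0.4, 0.0]
grip_width: 0.003
```

```bash
python3 -c "
from h import *; look('w12')"
```

```text
clk 15.57 XYN mm [  47.1 -116.5   97. ]  F(XYN) [-0.6 -0.3 -0.2]
 tool
Y 0.097  2.5:4.5 7.5:4.5 12.5:4.5 17.5:4.6 22.5:4.5 27.5:4.5 32.5:4.4 37.5:4.5 42.5:4.5 47.5:4.7 52.5:4.4 57.5:-10.5 62.5:-11.3 67.5:-14.8 72.5:-16.1
Y 0.137  72.5:-35.2
Y 0.019  2.5:4.8 7.5:5.2 12.5:5.3 17.5:5.5 22.5:5.6 27.5:5.7 32.5:6.0 37.5:6.3 42.5:6.4 47.5:6.6 52.5:6.7 57.5:-10.5 62.5:-11.3 67.5:-14.5 72.5:-16.4
Y 0.059  2.5:4.8 7.5:5.0 12.5:5.3 17.5:5.3 22.5:5.8 27.5:5.7 32.5:6.0 37.5:6.2 42.5:6.4 47.5:6.5 52.5:6.6 57.5:-4.3 62.5:-11.4 67.5:-14.5 72.5:-16.2
Y -0.059  2.5:-11.1 7.5:-11.6 12.5:-10.8 17.5:22.5 22.5:22.4 27.5:20.8 32.5:22.2 37.5:24.2 42.5:21.1 47.5:7.9 52.5:-11.3 57.5:-11.5 62.5:-11.3 67.5:-14.6 72.5:-16.3
Y -0.019  2.5:54.9 12.5:37.8 17.5:38.2 22.5:38.4 27.5:38.4 32.5:38.3 37.5:38.3 42.5:37.6 47.5:-1.4 52.5:-11.3 57.5:-11.4 62.5:-11.3 67.5:-14.5 72.5:-16.4
Y -0.137  2.5:4.3 7.5:3.9 12.5:3.9 17.5:3.7 22.5:3.5 27.5:3.3 32.5:3.2 37.5:3.0 42.5:2.8 47.5:2.5 52.5:2.3 57.5:-10.5 62.5:-11.4 67.5:-14.3 72.5:-16.3
Y -0.097  2.5:4.5 7.5:4.2 12.5:4.0 17.5:3.9 22.5:3.7 27.5:3.5 32.5:3.2 37.5:2.9 42.5:2.7 47.5:2.6 52.5:2.3 57.5:-10.5 62.5:-11.4 67.5:-14.5 72.5:-16.4
```

View pics/w12.png

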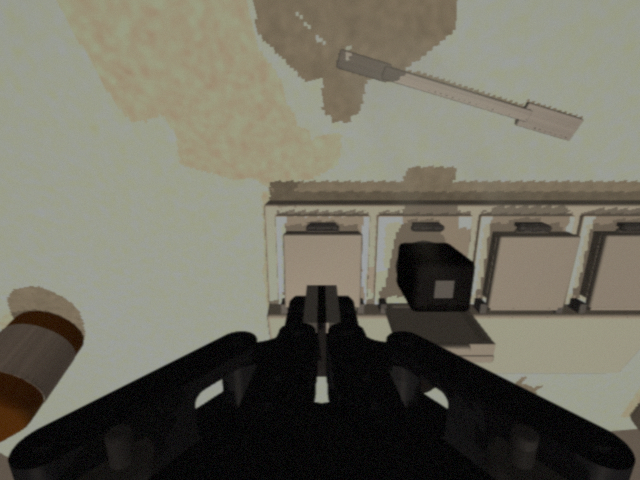

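>>> move_arm --pt "0 0 -0.04 0 0 0 -1" --pt "0 0 -0.04 0 0 0 -1" --pt "0 0 0 0 0 0 -1" --pt "0 0 0 0 0 0 -1"

```text
clock: 16.12
position: [0.4236, -0.1306, 0.2113]
ee_rot: [0.085, 0.981, -0.015, 0.172]
ft_force: [-0.1, -1.1, 0.3]
grip_width: 0.001
```

```bash
python3 -c "
from h import *; look('w13')
import cv2
p,d=viewer.camera('side'); cv2.imwrite('pics/s3.png',cv2.resize(p[150:310,220:420,::-1],None,fx=4,fy=3.7,interpolation=3))
"
```

```text
clk 16.12 XYN mm [  49.  -116.6  174.6]  F(XYN) [-0.2 -1.1  0.2]
 tool
Y 0.097  2.5:4.6 7.5:4.6 12.5:4.6 17.5:4.5 22.5:4.8 27.5:4.5 32.5:4.7 37.5:4.6 42.5:4.5 47.5:4.6 52.5:4.5 57.5:-10.5 62.5:-11.3 67.5:-14.6 72.5:-16.4
Y 0.137  2.5:4.6 7.5:4.7 12.5:4.7 17.5:4.7 22.5:4.7 27.5:4.7 32.5:4.6 37.5:4.4 42.5:4.6 47.5:4.6 52.5:4.7 57.5:-9.7 62.5:-11.2 67.5:-15.2 72.5:-16.3
Y 0.019  2.5:4.7 7.5:5.1 12.5:5.4 17.5:5.5 22.5:5.6 27.5:6.0 32.5:6.1 37.5:6.2 42.5:6.5 47.5:6.6 52.5:6.7 57.5:-10.4 62.5:-11.5 67.5:-15.1 72.5:-16.3
Y 0.059  2.5:4.6 7.5:5.0 12.5:5.3 17.5:5.5 22.5:5.7 27.5:5.8 32.5:6.2 37.5:6.3 42.5:6.4 47.5:6.6 52.5:6.8 57.5:-6.8 62.5:-11.4 67.5:-15.0 72.5:-16.2
Y -0.059  2.5:-0.4 7.5:-11.4 12.5:-10.3 17.5:20.6 22.5:20.3 27.5:22.7 32.5:21.1 37.5:24.7 42.5:19.0 47.5:3.5 52.5:-11.3 57.5:-11.5 62.5:-11.4 67.5:-15.0 72.5:-16.4
Y -0.019  2.5:54.2 12.5:37.6 17.5:38.3 22.5:38.4 27.5:38.4 32.5:38.1 37.5:38.2 42.5:37.6 47.5:-10.0 52.5:-11.3 57.5:-11.4 62.5:-11.2 67.5:-14.7 72.5:-16.3
Y -0.137  2.5:4.6 7.5:4.2 12.5:4.0 17.5:3.7 22.5:3.5 27.5:3.5 32.5:3.2 37.5:3.1 42.5:2.8 47.5:2.4 52.5:2.5 57.5:-10.8 62.5:-11.4 67.5:-14.8 72.5:-16.5
Y -0.097  2.5:4.5 7.5:4.1 12.5:3.7 17.5:3.6 22.5:3.6 27.5:3.3 32.5:3.1 37.5:2.8 42.5:2.7 47.5:2.7 52.5:2.4 57.5:-10.8 62.5:-11.4 67.5:-14.8 72.5:-16.0
```

View pics/s3.png

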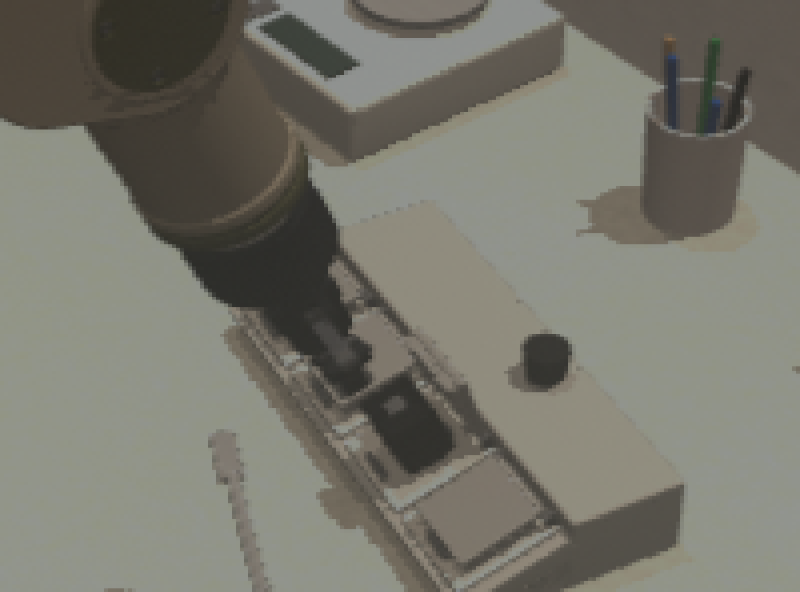

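```bash
python3 -c "
from workcell import manip
print(manip.hand_in())"
```

```text
the job is handed in; nothing more can be done
None
```

I swung down the covers of the three empty outlets with the shut fingertips, pressed each one near its free edge until it met a hard stop, backed the arm clear and handed the job in at about 16 s.

| Cover (seen from the robot) | Angle after the arm let go | Matches stop | Highest force read |
|---|---|---|---|
| Left | about 0.00 rad | a (0) | about 24 N |
| Second from left | about +0.04 rad | c (+0.04) | about 33 N |
| Right | about -0.04 rad | b (-0.04) | about 26 N |

- **Holding:** the angles come from the wrist camera's depth readings. They were still the same in a last look just before handing in, up to about 10 s after release for the left cover.
- **Outlet in use:** the charger and its raised cover looked unmoved, and the tool never came near them.
- **Bystanders:** the stopper and spatula looked undisturbed in the last side picture, and the tool stayed clear of the dish, beaker and reagent bottle. I did not measure any of their positions again.
- **What disagreed:** I never felt the 6 to 15 N snap. Each cover moved with almost no reading (about 1 N) until it met its stop. That the catches engaged is inferred from the covers staying at their stops.
- **Margin:** the second cover's peak of about 33 N was closer to the 40 N limit than I intended.

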